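# Refit the retaining clip on a mirror's panel rail

### The job

This wall mirror lies on its back on the shelf because the retaining clip came off the open end of its rail and the sliding acrylic panel has crept out over the clip's groove. Slide the panel by its knob all the way back to its buffer, then pick up the loose clip and push it from above, square to the rail, sideways into the groove until it snaps fully home, and let go. Feel for the groove and never force the clip onto the thick part of the rail; leave everything else on the shelf where it is.

Things in the scene. Friction and masses are not known exactly. Their poses are not given: they have to be found in the camera images.
- mirror: Wall mirror on its back, glass up, fixed: oak frame 270 (x) x 360 (y) x 18 mm. Origin: centre of its underside, on the shelf. A round steel rail, 22 mm thick, runs along y at x = -85 mm, axis 44 mm above the shelf, on two 16 mm wide saddles under it at y = +-80 mm. Its open end is at +y; the panel's rubber buffer is at the -y end. Free air under the rail at the groove.
- rail_mark (a point): Point on the rail's axis at mirror (-85, +135, +44) mm: the NOMINAL middle of the rail's one groove (12 mm wide, round core 14 mm thick). Axes as the mirror's: y along the rail to its open end, z up. The rail is clamped where the fitter left it: the true groove middle lies up to 20 mm either way of this point along y, unreported. Pushes under 50 N do not shift it.
- panel (a joint): How far (m) the clear acrylic panel (185 x 180 x 4 mm, top face 34 mm above the shelf) stands out towards the rail's open end: 0 = against the buffer, at most 0.165. It rubs with about 2 N. Two steel hooks, 64 mm wide along the rail and up to 60 mm above the shelf, hang it on the rail; at 0.150 the outer one is centred over rail_mark.
- knob_top (a point): Centre of the top of the panel's round pull knob, 64 mm above the shelf. Knob head: 20 mm diameter, from 45 to 64 mm above the shelf, on a thinner neck. It moves with the panel, along the mirror's y.
- clip: Loose steel retaining clip, about 35 g, standing mouth down on its two jaws. Origin: middle of its underside. z up, y = its thickness (along the rail when fitted), x = across the mouth; alike turned half round. An open C, 25 (x) x 9 (y) mm, back 20 mm above the underside; on the back a thumb tab to hold, 16 (x) x 9 (y) mm, up to 41 mm. Springy arms with round jaws, mouth 10 mm.
- clip_bore (a point): Middle of the clip's 14 mm bore, 7.7 mm above its underside, axes as the clip's; fitted, it lies on the rail's axis, tab up. Pushed down, the jaws first touch with it 16 mm above the axis on the thick rail, 11 mm on the groove core (clip within 2 mm of the groove's middle). 10 to 15 N then spreads the jaws and it snaps down until back meets core. It cannot pass over the thick rail.
- bottle: Bystander: glass bottle with closed cap, 60 mm diameter, 150 mm high, standing. Origin: centre of its foot.
- bowl: Bystander: small stainless bowl of hair clips, 100 mm diameter, 36 mm high. Origin: centre of its foot.
- comb: Bystander: brown comb lying flat, 170 x 28 x 6 mm, long along its x. Origin: its middle, underside.
- tiers: Bystander: stack of two white plastic trinket trays, 130 x 100 mm, 95 mm high. Origin: centre of its underside.

How it is judged (in metres and radians):
On the way, in this order (a step that is already met when the one before it is completed fails the run):
1. the panel is slid back to its buffer (value of joint panel below 0.01 m), for 0.2 s.
2. the clip is seated in the rail's groove (z of clip_bore in the frame of rail_mark between -0.0018 and 0.0018 m and x of clip_bore in the frame of rail_mark between -0.0025 and 0.0025 m and y of clip_bore in the frame of rail_mark between -0.023 and 0.023 m and angle between the y axis of clip_bore and the y axis of rail_mark, either way round below 0.2 rad and contact force between clip and mirror above 0.05 N and value of joint panel below 0.015 m), for 0.2 s.
At the end, for the whole second after the job is handed in: The clip is seated in the rail's groove: the middle of its bore within 1.8 mm of the rail's axis in height and 2.5 mm across, within 23 mm of rail_mark along the rail, square on the rail within 0.2 rad, touching the rail, released and at rest; the panel is within 15 mm of its buffer (all of step 2 and linear speed of clip below 0.02 m/s).
It fails at once if the clip is forced: its contacts with the rail and mirror pass 60 N in all, about 30 N of push (contact force between clip and mirror above 60 N).
It fails at once if a bystander (bottle, bowl, comb or trinket trays) is moved by more than 15 mm (distance of any of bottle, bowl, comb, tiers from where it was at the start of the episode above 0.015 m).
It also fails if it takes over 72 s, if anything falls off the work surface, if the arm or the gripper's body presses on something with over 40 N, if the wrist force passes 120 N, or if a joint passes its speed limit or range.

### The arm

A 6-joint arm with a two-finger parallel gripper is mounted at the origin on the work surface. World frame = base frame: x ahead of the robot, y to its left, z up, the work surface at z = 0. Lengths are in mm, angles in rad, forces in N, time in s.
With the tool pointing down it reaches from about 350 to 875 mm from the base axis. Payload 4.2 kg.
Tool frame: the origin (TCP) lies on the mounting face of the last link; the fingertips stand 173 mm ahead of it and the grasp point (between the pads) lies 155 mm ahead of it; z points along the fingers, y is the line along which they close (so a half turn about z gives the same grasp; the last joint's range is limited). The gripper opens to 85 mm and grips with 20 to 120 N. Pads are 22 mm wide; open, the fingers measure 114 mm over their backs; the gripper's body (76 mm by 85 mm) begins 54 mm behind the grasp point. The pads swing forward as they close: fully open they stand 13 mm farther back than shut.
Start: joints at [1.392, 0.385, 0.008, 0, -1.194, -0.259], TCP at [264.934, 566.048, 404.712] pointing down, gripper open.
Joint ranges: [-3.14, 3.14], [-1.21, 2.06], [-1.07, 1.41], [-3.16, 2.05], [-2.99, -0.16], [-3.1, 3.1]. Speed limits (rad/s): [2.79, 2.79, 3.14, 3.14, 3.14, 3.14].

### API

Orientations are given as a unit quaternion [x, y, z, w].
In Python, from bench import arm gives the robot as it stands.
- The arm moves only by the tool carry_out, never from a script. Its argument "rows" is a list of rows, each a list of 7 numbers: the shift along the tool's x, y, z as a fraction of full scale, then the turn, a rotation vector about the tool's x, y, z as a fraction of full scale, then the opening, from -1 (shut) to 1 (fully open). A call has 1 to 12 rows; each row is the pose to reach, as a shift and turn from the pose commanded when the call began, along the tool's axes at that moment, turning the shorter way round; what a row does not reach only later rows make up. Full scale, the value 1, is 20 cm for a shift and pi rad for a turn. A row lasts 1/8 s, in which the tool goes at most 62.5 mm and 10.7 degrees, less where a joint would pass 70% of its speed; a pose out of reach is approached as far as the arm can. A call with a number of a shift or a turn outside -1 to 1 is refused whole. A call with a gripper value outside its range is refused whole. The fingers move at their own pace and stop on an object; the grip force is fixed at half the most. Time passes only in rows, so rows that repeat a pose let the fingers close. It gives the time, the measured TCP pose, the force, the opening and the grip force at its end, in the units of the state.
- arm.read_state(): the state, without advancing time (a new reading comes with each control period).
- arm.get_image(name): name is "side" or "top" or "wrist"; returns (picture, depth): 384x512x3 uint8, red, green, blue; 384x512 float32, mm along the optical axis (not along the pixel's ray), 0 where there is no reading.
- arm.calibration(name): a dict with "mtx" (3x3 intrinsics, pixels), "cam_to_world" (4x4, takes a point from camera to world coordinates). Camera axes: x right, y up, looking along -z (the intrinsics and any distortion apply to the point x, -y, -z); pixel columns grow to the right and rows downward; lengths in mm; the calibration is good to about 2 mm. A picture is of the moment at which its call begins: read the wrist's pose just before it. calibration takes no time and is no camera call; for the wrist camera it gives the pose at the moment of the call.
- arm.job_done(): hands the job in; it is judged then, once.
The state is a dict: "clock": time; "joints": joint angles; "joint_vel": joint speeds; "joint_efforts": joint torques, N m; "position": TCP position; "ee_rot": TCP orientation; "contact_force": force on the tool from outside, world axes, zero at the start; "wrist_torque": the same for the moment, N m; "gripper_width": finger opening in mm; "grasp_force": force on a finger pad.
Only numpy, scipy, OpenCV 4.12 (cv2) and the standard library are available. Lean on these libraries where they do the work, as an engineer would, in place of code of your own. Each camera call takes 0.05 s, during which the arm holds its last target. There are 200 camera calls.

## Working session

There is one attempt and no reset: what is moved stays moved. The work goes in short steps, Python scripts to look and compute and a tool call to move; the robot and the scene stay as the last step left them, time stands still between calls to the robot, and variables do not carry over. Pictures are saved under pics/ and viewed, at most 10 in all, crops included, and the job is handed in when it is done.

Besides the shell and the picture viewer there is one more tool, called after "Call:" in YAML: its name, and indented under it one key for each argument. carry_out: Moves the arm, as the interface text tells. Its arguments: {"type":"object","properties":{"rows":{"type":"array"}},"required":["rows"]}

```bash
ls; mkdir -p pics; cat > h.py <<'E'
from bench import arm
import numpy as np, cv2
from scipy.spatial.transform import Rotation as R
def shot(n):
    c=arm.calibration(n); im,d=arm.get_image(n); return im,d,np.array(c["mtx"]),np.array(c["cam_to_world"])
def ray(K,T,u,v):
    d=np.array([(u-K[0,2])/K[0,0],-(v-K[1,2])/K[1,1],-1.]); return T[:3,3],T[:3,:3]@d
def onz(K,T,u,v,z):
    o,d=ray(K,T,u,v); return o+d*(z-o[2])/d[2]
def cloud(d,K,T):
    v,u=np.mgrid[:d.shape[0],:d.shape[1]]
    p=np.stack([(u-K[0,2])/K[0,0]*d,-(v-K[1,2])/K[1,1]*d,-d],-1)
    return p@T[:3,:3].T+T[:3,3]
def save(n,im): cv2.imwrite(n,im[...,::-1])
E
python3 - <<'E'
from h import *
s=arm.read_state(); print(s)
for n in("top","side"):
    im,d,K,T=shot(n); save(f"pics/{n}.png",im); np.savez(f"{n}.npz",im=im,d=d,K=K,T=T); print(K,T.round(3),arm.calibration(n).keys())
E
```

```text
pics
{'clock': 0.0, 'joints': array([ 1.39161270e+00,  3.85543989e-01,  6.63813071e-03, -5.23029074e-04,
       -1.19398698e+00, -2.58619145e-01]), 'joint_vel': array([-0.00056457, -0.00053723, -0.00111205,  0.00027362,  0.00037763,
        0.00015251]), 'joint_efforts': array([-1.38379901e-04, -3.92288625e+01,  1.88403815e+01,  4.18594211e+00,
       -4.65943012e-03, -6.62895872e-07]), 'position': array([264.835768  , 565.8877423 , 403.63001097]), 'ee_rot': array([ 9.76115090e-01, -2.17251407e-01, -2.01251432e-04,  1.05708070e-03]), 'contact_force': array([-0.00849793, -0.19053749, -0.97547685]), 'wrist_torque': array([-0.01643585, -0.05184442, -0.03981446]), 'grasp_force': 0.0, 'gripper_width': 85.53915305124644}
[[420.39645981   0.         254.3822162 ]
 [  0.         420.39645981 199.4704226 ]
 [  0.           0.           1.        ]] [[ 1.300000e-02  9.990000e-01 -5.100000e-02  4.578720e+02]
 [-1.000000e+00  1.300000e-02 -6.000000e-03 -2.035800e+01]
 [-6.000000e-03  5.100000e-02  9.990000e-01  1.353452e+03]
 [ 0.000000e+00  0.000000e+00  0.000000e+00  1.000000e+00]] dict_keys(['mtx', 'cam_to_world'])
[[410.38598327   0.         253.9697817 ]
 [  0.         410.38598327 190.16220903]
 [  0.           0.           1.        ]] [[-9.93000e-01  8.60000e-02 -8.40000e-02  4.17451e+02]
 [-1.19000e-01 -5.98000e-01  7.92000e-01  8.32892e+02]
 [ 1.80000e-02  7.97000e-01  6.04000e-01  7.14267e+02]
 [ 0.00000e+00  0.00000e+00  0.00000e+00  1.00000e+00]] dict_keys(['mtx', 'cam_to_world'])
```

View pics/top.png

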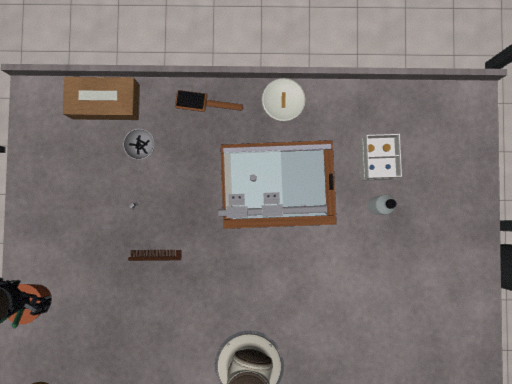

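View pics/side.png

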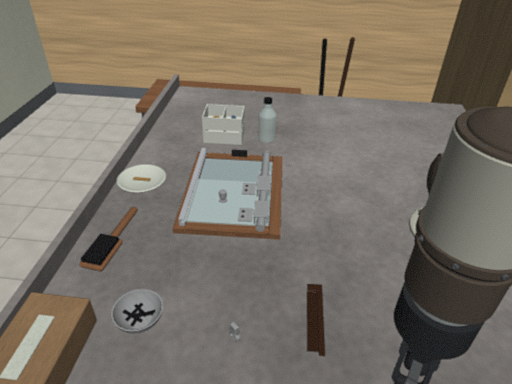

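The top view shows the mirror (px 221–336 × 141–228), with the rail on the robot side and its open end at the left (+y). The knob is at (253,178) and the clip at (132,205). The bowl, comb, bottle and trays all stand clear. The side view agrees, with the clip at (235,331) and the knob at (223,196).

```bash
python3 - <<'E'
from h import *
z=np.load("top.npz"); im,d,K,T=[z[k] for k in("im","d","K","T")]
hsv=cv2.cvtColor(im,cv2.COLOR_RGB2HSV)
m=((hsv[...,0]<15)&(hsv[...,1]>110)&(hsv[...,2]>60)).astype(np.uint8)
m[:130]=0;m[240:]=0;m[:,:210]=0;m[:,345:]=0
r=cv2.minAreaRect(cv2.findNonZero(m)); print(r)
c=np.array([onz(K,T,u,v,18) for u,v in cv2.boxPoints(r)]); print(c.round(1)); print("centre",c.mean(0))
e=[np.linalg.norm(c[i]-c[i-1]) for i in range(4)];print(e)
P=cloud(d,K,T)
for n,(u0,u1,v0,v1) in dict(knob=(245,262,170,186),clip=(122,142,196,214),rail=(215,332,204,220)).items():
    q=P[v0:v1,u0:u1].reshape(-1,3); 
    lo={"knob":50,"clip":15,"rail":46}[n]; q=q[q[:,2]>lo]; print(n,len(q),q.mean(0).round(1),q.min(0).round(1),q.max(0).round(1))
    if n=="rail":
        l=np.polyfit(q[:,1],q[:,0],1); print("slope",l)
print("side clip/knob"); z=np.load("side.npz"); d2=z["d"];P2=cloud(d2,z["K"],z["T"])
for n,(u0,u1,v0,v1,lo) in dict(knob=(212,234,184,208,52),clip=(222,248,316,346,8)).items():
    q=P2[v0:v1,u0:u1].reshape(-1,3); q=q[q[:,2]>lo]; print(n,len(q),q.mean(0).round(1),q.min(0).round(1),q.max(0).round(1))
w,d,K,T=shot("wrist"); save("pics/wr.png",w); print(K,T.round(3))
E
```

```text
((277.7375183105469, 184.01695251464844), (83.8163070678711, 112.54393768310547), 87.73949432373047)
[[ 700.9  101.2   18. ]
 [ 719.5 -258.6   18. ]
 [ 452.  -270.    18. ]
 [ 433.3   86.1   18. ]]
centre [576.41555383 -85.34804936  18.        ]
[np.float64(267.9766715703812), np.float64(360.2865860226807), np.float64(267.7117026906787), np.float64(356.6427156067429)]
knob 34 [588.2  -6.7  99.2] [457.9 -20.4  56.2] [ 602.     2.5 1353.5]
clip 28 [499.  344.  126.9] [457.9 -20.4  15.9] [ 509.5  381.7 1353.5]
rail 906 [489.9 -55.   64.9] [ 457.9 -234.5   46. ] [ 509.6  100.6 1353.5]
slope [-4.94179907e-02  4.87197710e+02]
side clip/knob
knob 49 [578.9  50.2 100.3] [417.5 -11.2  52.2] [598.7 832.9 714.3]
clip 117 [497.4 381.8  33.5] [417.5 366.8   8.4] [508.9 832.9 714.3]
[[269.06122886   0.         255.46007587]
 [  0.         269.06122886 193.58059578]
 [  0.           0.           1.        ]] [[-4.24000e-01  8.67000e-01  2.63000e-01  3.32489e+02]
 [-9.06000e-01 -4.06000e-01 -1.22000e-01  5.35920e+02]
 [ 1.00000e-03 -2.90000e-01  9.57000e-01  3.72828e+02]
 [ 0.00000e+00  0.00000e+00  0.00000e+00  1.00000e+00]]
```

View pics/wr.png

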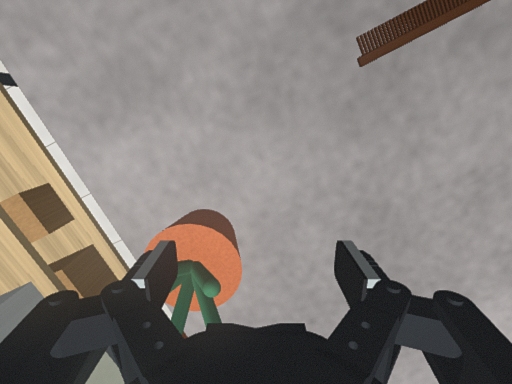

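```bash
cat >> h.py <<'E'
def rows(tcp,yaw=None):
    """fractions to go to tcp (TCP mm), tool pointing down with tool y at world angle yaw (mod pi)"""
    s=arm.read_state(); r=R.from_quat(s["ee_rot"]); M=r.as_matrix()
    f=M.T@(np.array(tcp)-s["position"])/200; t=np.zeros(3)
    if yaw is not None:
        y=np.array([np.cos(yaw),np.sin(yaw),0])
        if y@M[:,1]<0:y=-y
        zz=np.array([0,0,-1.]); G=np.stack([np.cross(y,zz),y,zz],1)
        t=(R.from_matrix(M.T@G)).as_rotvec()/np.pi
    print("pos",s["position"].round(1),"F",s["contact_force"].round(1),"t",round(s["clock"],2),"w",round(s["gripper_width"],1)); print("shift",f.round(4),"turn",t.round(4))
E
python3 - <<'E'
from h import *
z=np.load("top.npz"); z2=np.load("side.npz")
for nm,Z in(("top",z),("side",z2)):
    P=cloud(Z["d"],Z["K"],Z["T"]); P[Z["d"]==0]=0
    for n,(x,y,r,lo,hi) in dict(knob=(591,-10,25,50,75),clip=(499,370,35,12,50)).items():
        q=P.reshape(-1,3); q=q[(np.hypot(q[:,0]-x,q[:,1]-y)<r)&(q[:,2]>lo)&(q[:,2]<hi)]
        print(nm,n,len(q),np.median(q,0).round(1),q.min(0).round(1),q.max(0).round(1))
    q=P.reshape(-1,3); q=q[(abs(q[:,0]-490)<40)&(q[:,1]<130)&(q[:,1]>-270)&(q[:,2]>46)&(q[:,2]<70)]
    l=np.polyfit(q[:,1],q[:,0],1); print(nm,"rail",l.round(4),q[:,1].min(),q[:,1].max())
    h=q[q[:,2]>56.5]; print("hook y",np.histogram(h[:,1],bins=np.arange(-260,131,10))[0])
a=0.051; u=np.array([-np.sin(a),np.cos(a)]); v=np.array([np.cos(a),np.sin(a)])
print("rail_mark",np.array([576.4,-85.3])-85*v+135*u)
E
```

```text
top knob 33 [592.6  -6.8  60.9] [583.2 -16.1  56.2] [602.    2.5  66.4]
top clip 28 [502.2 371.9  34.2] [493.2 365.3  12.8] [509.5 381.7  43. ]
top rail [-4.840000e-02  4.874875e+02] -234.51105120263665 100.59784082430639
hook y [ 0  0  3  1  1  0  0  2  2  2  1  1  0  1  0  1 26 20 23 30 28 22 19  0
  2  0  2 21 26 26 30 25 21 14  1  2  0  0  0]
side knob 51 [588.7   0.9  61. ] [581.5 -11.2  50.9] [598.7   6.7  65. ]
side clip 106 [498.1 378.3  31.5] [490.  366.8  12.2] [508.2 385.1  41.9]
side rail [-4.880000e-02  4.856013e+02] -235.73722322448089 103.68567255643438
hook y [ 0  0  0  1  0  1  0  0  0  0  0  0  0  0  0  0 19 24 30 24 29 32 22  0
  0  0  0 26 30 33 33 39 35 34  0  0  0  0  0]
rail_mark [484.6285028   45.19134953]
```

```bash
python3 - <<'E'
from h import *
rows([591.5,-6,300],np.pi/2+0.05)
E
```

```text
pos [264.9 565.9 403.9] F [-0.7 -0.   0.1] t 0.15 w 85.5
shift [2.6916 1.8964 0.5228] turn [ 5.000e-04  1.000e-04 -1.553e-01]
```

Call:
carry_out:
  rows:
    - [0.3,0.21,0,0,0,-0.05,1]
    - [0.6,0.42,0,0,0,-0.1,1]
    - [0.9,0.63,0,0,0,-0.155,1]
    - [1,0.7,0,0,0,-0.155,1]
    - [1,0.7,0,0,0,-0.155,1]
    - [1,0.7,0,0,0,-0.155,1]

```text
clock: 0.9
position: [386.8, 354.5, 404.7]
ee_rot: [1.0, 0.024, 0.0, -0.0]
contact_force: [-0.1, 0.5, 0.8]
gripper_width: 85.3
grasp_force: 0.0
```

```bash
python3 - <<'E'
from h import *
rows([591.5,-6,330],np.pi/2+0.05)
E
```

```text
pos [386.8 354.5 404.7] F [-0.1  0.5  0.8] t 0.9 w 85.3
shift [0.9348 1.8499 0.373 ] turn [-0.0001 -0.     -0.0005]
```

Call:
carry_out:
  rows:
    - [0.2,0.3,0,0,0,0,0.2]
    - [0.4,0.6,0,0,0,0,0.2]
    - [0.6,0.9,0.1,0,0,0,0.2]
    - [0.8,1,0.3,0,0,0,0.2]
    - [0.93,1,0.37,0,0,0,0.2]
    - [0.93,1,0.37,0,0,0,0.2]

```text
clock: 1.65
position: [583.9, 164.1, 326.4]
ee_rot: [1.0, 0.024, -0.003, 0.001]
contact_force: [-0.4, 0.1, 0.3]
gripper_width: 51.3
grasp_force: 0.0
```

Call:
carry_out:
  rows:
    - [0,0.3,0,0,0,0,0.2]
    - [0,0.6,0,0,0,0,0.2]
    - [0,0.85,0,0,0,0,0.2]
    - [0,0.85,0,0,0,0,0.2]
    - [0,0.85,0,0,0,0,0.2]

```text
clock: 2.28
position: [590.6, -4.7, 331.3]
ee_rot: [1.0, 0.025, 0.001, -0.0]
contact_force: [0.8, -0.7, -0.2]
gripper_width: 51.6
grasp_force: 0.0
```

```bash
python3 - <<'E'
from h import *
rows([591.5,-6,215],np.pi/2+0.05)
w,d,K,T=shot("wrist"); save("pics/wr2.png",w); np.savez("w2.npz",im=w,d=d,K=K,T=T)
P=cloud(d,K,T);P[d==0]=0;q=P.reshape(-1,3)
k=q[(np.hypot(q[:,0]-591,q[:,1]+6)<25)&(q[:,2]>50)&(q[:,2]<75)];print(len(k),np.median(k,0),k.min(0),k.max(0))
E
```

```text
pos [590.6  -4.7 331.3] F [ 0.8 -0.7 -0.2] t 2.27 w 51.6
shift [0.0034 0.0071 0.5817] turn [-0.0001 -0.0004  0.0002]
396 [593.66296797  -3.44603743  63.52201998] [582.35158203 -13.56513114  50.35246405] [601.83559458   6.20004519  65.22147056]
```

View pics/wr2.png

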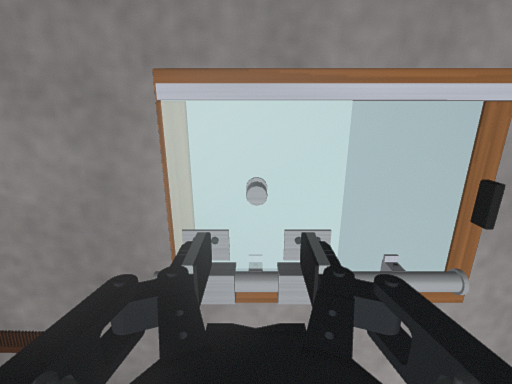

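The wrist view shows the knob at (257,190), centred between the fingers, and both hooks on the rail. I'll go down, grip it and slide.

Call:
carry_out:
  rows:
    - [0.01,0,0.2,0,0,0,0.2]
    - [0.01,0,0.4,0,0,0,0.2]
    - [0.01,0,0.5,0,0,0,0.2]
    - [0.01,0,0.58,0,0,0,0.2]
    - [0.01,0,0.58,0,0,0,-0.4]
    - [0.01,0,0.58,0,0,0,-0.7]
    - [0.01,0,0.58,0,0,0,-0.7]
    - [0.01,0,0.58,0,0,0,-0.7]

```text
clock: 3.32
position: [593.0, -5.6, 215.7]
ee_rot: [1.0, 0.025, 0.001, -0.0]
contact_force: [-0.1, 1.7, 1.4]
gripper_width: 17.9
grasp_force: 58.7
```

Call:
carry_out:
  rows:
    - [0,0.06,0,0,0,0,-0.7]
    - [0,0.16,0,0,0,0,-0.7]
    - [0,0.26,0,0,0,0,-0.7]
    - [0,0.36,0,0,0,0,-0.7]
    - [0,0.46,0,0,0,0,-0.7]
    - [0,0.56,0,0,0,0,-0.7]
    - [0,0.64,0,0,0,0,-0.7]
    - [0,0.68,0,0,0,0,-0.7]
    - [0,0.7,0,0,0,0,-0.7]
    - [0,0.7,0,0,0,0,-0.7]

```text
clock: 4.58
position: [600.1, -147.6, 215.7]
ee_rot: [1.0, 0.024, 0.001, 0.001]
contact_force: [0.5, -2.1, 5.6]
gripper_width: 18.1
grasp_force: 59.2
```

Call:
carry_out:
  rows:
    - [0,0.015,0,0,0,0,-0.7]
    - [0,0.03,0,0,0,0,-0.7]
    - [0,0.03,0,0,0,0,-0.7]

```text
clock: 4.95
position: [600.4, -152.6, 215.7]
ee_rot: [1.0, 0.025, 0.001, 0.0]
contact_force: [1.4, 0.3, 6.3]
gripper_width: 17.8
grasp_force: 59.3
```

Call:
carry_out:
  rows:
    - [0,0.01,0,0,0,0,-0.7]
    - [0,0.02,0,0,0,0,-0.7]
    - [0,0.02,0,0,0,0,-0.7]

```text
clock: 5.32
position: [600.5, -154.3, 215.7]
ee_rot: [1.0, 0.025, 0.001, -0.001]
contact_force: [0.7, 10.4, 7.8]
gripper_width: 18.4
grasp_force: 59.6
```

Buffer reached: 10 N of reaction after 149 mm of travel. Next I release, lift and look at the groove.

Call:
carry_out:
  rows:
    - [0,-0.01,0,0,0,0,0]
    - [0,-0.01,0,0,0,0,0.2]
    - [0,-0.01,0,0,0,0,0.2]
    - [0,-0.01,-0.2,0,0,0,0.2]
    - [0,-0.01,-0.45,0,0,0,0.2]
    - [-0.2,-0.3,-0.45,0,0,0,0.2]
    - [-0.5,-0.6,-0.45,0,0,0,0.2]
    - [-0.75,-0.9,-0.45,0,0,0,0.2]
    - [-0.85,-0.99,-0.45,0,0,0,0.2]
    - [-0.85,-0.99,-0.45,0,0,0,0.2]
    - [-0.85,-0.99,-0.45,0,0,0,0.2]

```text
clock: 6.7
position: [420.5, 33.9, 305.0]
ee_rot: [1.0, 0.025, 0.0, -0.0]
contact_force: [-0.4, -0.4, -0.2]
gripper_width: 51.2
grasp_force: 0.0
```

```bash
python3 - <<'E'
from h import *
rows([498,300,300],np.pi/2+0.05)
w,d,K,T=shot("wrist"); save("pics/wr3.png",w); np.savez("w3.npz",im=w,d=d,K=K,T=T)
P=cloud(d,K,T);P[d==0]=0;q=P.reshape(-1,3)
# rail profile: mean crest height & width per 2 mm of y
m=(abs(q[:,0]-(487-0.0486*q[:,1]))<18)&(q[:,2]>40)&(q[:,2]<65)
for y in range(-20,110,3):
    k=q[m&(abs(q[:,1]-y)<1.5)]
    if len(k)>5: print(y,len(k),np.percentile(k[:,2],90).round(1),k[:,0].min().round(1),k[:,0].max().round(1))
E
```

```text
pos [420.5  33.9 305. ] F [-0.4 -0.4 -0.2] t 6.7 w 51.2
shift [ 0.4544 -1.309   0.0256] turn [-0.     -0.0003  0.0002]
-20 105 54.9 476.7 498.4
-17 108 54.8 476.4 498.2
-14 104 55.2 476.3 498.1
-11 107 54.9 476.2 497.9
-8 103 54.9 476.1 497.8
-5 103 54.8 475.9 497.6
-2 109 55.0 475.7 497.5
1 105 55.0 475.6 497.3
4 107 54.7 475.4 497.1
7 102 54.9 475.3 497.0
10 101 55.2 475.2 496.9
13 103 54.8 475.0 496.7
16 109 54.9 474.9 496.6
19 104 55.0 474.6 496.4
22 103 54.8 474.5 496.2
25 104 54.9 474.4 496.1
28 107 55.2 474.2 495.9
31 107 55.0 474.1 495.8
34 101 55.0 473.9 495.6
37 106 55.2 473.8 495.5
40 107 54.8 473.6 495.3
43 103 55.2 473.5 495.2
46 103 55.2 473.3 495.0
49 108 55.1 473.1 494.9
52 105 55.0 473.1 494.7
55 96 54.8 472.8 494.6
58 110 54.9 472.8 494.4
61 71 54.9 472.7 494.3
64 71 51.0 476.4 490.2
67 68 51.3 476.3 490.0
70 66 51.1 476.2 489.9
73 117 54.7 471.7 493.6
76 109 55.0 471.8 493.5
79 105 55.3 471.7 493.3
82 106 55.4 471.5 493.2
85 102 55.2 471.4 493.0
88 102 55.0 471.3 492.9
91 108 55.0 471.0 492.8
94 107 54.9 470.9 492.6
97 100 55.4 470.7 492.4
100 105 55.0 470.6 492.3
103 49 55.0 470.5 492.1
```

View pics/wr3.png

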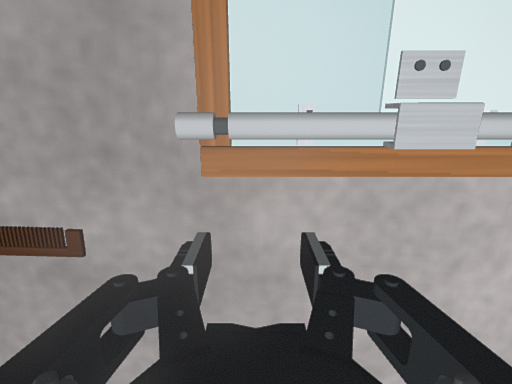

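The wrist view shows the groove clearly at px 213–228, row 126. In depth that is y≈61–73 with the core top at 51, as expected. Next I go to look at the clip.

Call:
carry_out:
  rows:
    - [0,-0.3,0,0,0,0,0.2]
    - [0,-0.6,0,0,0,0,0.2]
    - [0,-0.9,0,0,0,0,0.2]
    - [0,-1,0,0,0,0,0.2]
    - [0,-1,0,0,0,0,0.2]

```text
clock: 7.38
position: [411.7, 234.0, 304.1]
ee_rot: [1.0, 0.025, -0.0, 0.0]
contact_force: [0.5, 0.1, 0.4]
gripper_width: 51.2
grasp_force: 0.0
```

Call:
carry_out:
  rows:
    - [0.1,-0.3,0,0,0,0,0.2]
    - [0.1,-0.6,0,0,0,0,0.2]
    - [0.15,-0.7,0.1,0,0,0,0.2]
    - [0.15,-0.7,0.2,0,0,0,0.2]
    - [0.15,-0.7,0.2,0,0,0,0.2]

```text
clock: 8.0
position: [434.4, 372.8, 262.7]
ee_rot: [1.0, 0.023, -0.002, 0.002]
contact_force: [-1.1, -0.9, 0.6]
gripper_width: 51.2
grasp_force: 0.0
```

```bash
python3 - <<'E'
from h import *
z=np.load("w3.npz");P=cloud(z["d"],z["K"],z["T"]);P[z["d"]==0]=0;q=P.reshape(-1,3)
m=(abs(q[:,0]-483.5)<3)&(q[:,2]>47)&(q[:,2]<65)
k=q[m&(q[:,1]>55)&(q[:,1]<80)]
g=k[k[:,2]<53]; print("groove y",g[:,1].min(),g[:,1].max(), "thick",k[(k[:,2]>53)&(k[:,1]<67)][:,1].max(),k[(k[:,2]>53)&(k[:,1]>67)][:,1].min())
rows([500,376,250])
w,d,K,T=shot("wrist"); save("pics/wr4.png",w); np.savez("w4.npz",im=w,d=d,K=K,T=T)
P=cloud(d,K,T);P[d==0]=0;q=P.reshape(-1,3)
k=q[(np.hypot(q[:,0]-500,q[:,1]-376)<40)&(q[:,2]>5)&(q[:,2]<50)]
for lo,hi in((38,45),(16,24),(5,50)):
    c=k[(k[:,2]>lo)&(k[:,2]<hi)]
    print(lo,len(c),np.median(c,0).round(1),c.min(0).round(1),c.max(0).round(1), cv2.minAreaRect(c[:,:2].astype(np.float32)))
E
```

```text
groove y 61.674662864309234 79.0810189189894 thick 60.678124647633055 73.05073386583686
pos [434.4 372.8 262.7] F [-1.1 -0.9  0.6] t 8.0 w 51.2
shift [ 0.3285 -0.0012  0.0621] turn [0. 0. 0.]
38 314 [501.1 376.2  40.4] [492.8 368.   38.2] [509.1 384.4  42.5] ((500.8833923339844, 376.3217468261719), (8.756220817565918, 15.920963287353516), 46.9235954284668)
16 21 [505.7 372.6  16.7] [492.2 366.9  16. ] [510.6 386.   19.3] ((501.6592102050781, 376.9991760253906), (8.548576354980469, 19.427684783935547), 38.76198196411133)
5 417 [501.4 375.9  40. ] [489.5 365.2   6. ] [512.3 387.7  42.5] ((500.938720703125, 376.3359069824219), (9.057231903076172, 24.756757736206055), 46.08185577392578)
```

View pics/wr4.png

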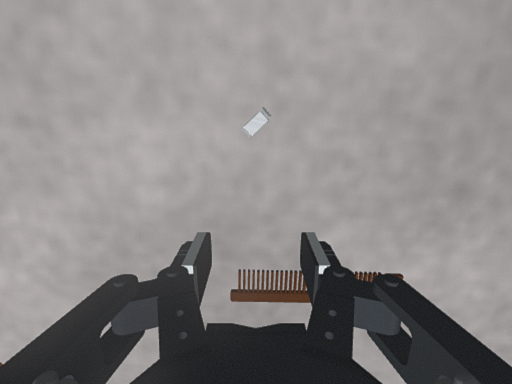

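The clip's tab is at px (256,123), giving world (500.9, 376.3), 8.8×15.9 mm with its top at about 40.5. The thickness axis is at about 46.5°. I'll grip across the thickness, high on the tab.

```bash
python3 - <<'E'
from h import *
rows([500.9,376.3,240],np.radians(46.5))
E
```

```text
pos [434.6 373.2 264.1] F [0.7 0.1 0.5] t 8.05 w 51.7
shift [ 3.319e-01 -1.000e-04  1.198e-01] turn [8.000e-04 1.000e-04 2.566e-01]
```

Call:
carry_out:
  rows:
    - [0.15,0,0,0,0,0.05,0.1]
    - [0.33,0,0,0,0,0.11,-0.1]
    - [0.332,0,0.05,0,0,0.16,-0.3]
    - [0.332,0,0.1,0,0,0.21,-0.3]
    - [0.332,0,0.12,0,0,0.257,-0.3]
    - [0.332,0,0.12,0,0,0.257,-0.3]
    - [0.332,0,0.12,0,0,0.257,-0.3]

```text
clock: 8.93
position: [500.5, 377.6, 241.8]
ee_rot: [0.929, -0.369, 0.0, -0.001]
contact_force: [0.2, -0.4, 0.3]
gripper_width: 29.9
grasp_force: 0.0
```

```bash
python3 - <<'E'
from h import *
rows([500.9,376.3,198],np.radians(46.5))
w,d,K,T=shot("wrist"); save("pics/wr5.png",w)
P=cloud(d,K,T);P[d==0]=0;q=P.reshape(-1,3)
k=q[(np.hypot(q[:,0]-500,q[:,1]-376)<16)&(q[:,2]>5)&(q[:,2]<44)]
for lo,hi in((38,44),(5,44)):
    c=k[(k[:,2]>lo)&(k[:,2]<hi)]
    print(lo,len(c),np.median(c,0).round(1), cv2.minAreaRect(c[:,:2].astype(np.float32)))
E
```

```text
pos [500.5 377.6 241.8] F [ 0.2 -0.4  0.3] t 8.93 w 29.9
shift [0.0058 0.0038 0.2189] turn [-0.0005 -0.      0.0008]
38 297 [501.5 375.9  40.4] ((501.06103515625, 376.031982421875), (8.932748794555664, 16.154586791992188), 46.48488235473633)
5 531 [504.8 372.4  39.6] ((502.5792541503906, 374.6065673828125), (8.9714994430542, 20.31346893310547), 46.10060119628906)
```

View pics/wr5.png

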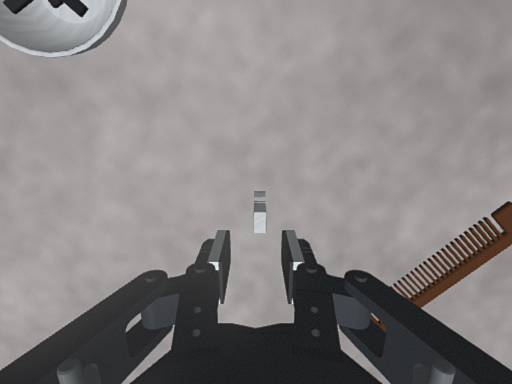

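The tab at (260,221) is square between the fingers. I'll descend and grip.

Call:
carry_out:
  rows:
    - [0.006,0.005,0.1,0,0,0,-0.3]
    - [0.006,0.005,0.18,0,0,0,-0.3]
    - [0.006,0.005,0.219,0,0,0,-0.3]
    - [0.006,0.005,0.219,0,0,0,-0.3]
    - [0.006,0.005,0.219,0,0,0,-0.6]
    - [0.006,0.005,0.219,0,0,0,-0.9]
    - [0.006,0.005,0.219,0,0,0,-1]
    - [0.006,0.005,0.219,0,0,0,-1]
    - [0.006,0.005,0.219,0,0,0,-1]

```text
clock: 10.1
position: [500.5, 376.8, 197.5]
ee_rot: [0.929, -0.37, 0.0, -0.001]
contact_force: [-0.6, 0.5, 3.2]
gripper_width: 7.2
grasp_force: 61.6
```

```bash
python3 - <<'E'
from h import *
rows([500.9,376.3,300],np.pi/2+0.0486)
E
```

```text
pos [500.5 376.8 197.5] F [-0.6  0.5  3.2] t 10.1 w 7.2
shift [ 3.200e-03 -5.000e-04 -5.125e-01] turn [-4.000e-04 -2.000e-04 -2.567e-01]
```

Call:
carry_out:
  rows:
    - [0,0,-0.2,0,0,0,-1]
    - [0,0,-0.4,0,0,-0.06,-1]
    - [0,0,-0.51,0,0,-0.11,-1]
    - [0,0,-0.51,0,0,-0.16,-1]
    - [0,0,-0.51,0,0,-0.21,-1]
    - [0,0,-0.51,0,0,-0.257,-1]
    - [0,0,-0.51,0,0,-0.257,-1]

```text
clock: 10.98
position: [500.1, 376.3, 298.4]
ee_rot: [1.0, 0.024, -0.001, 0.0]
contact_force: [-0.4, -0.3, -1.1]
gripper_width: 7.2
grasp_force: 61.3
```

Call:
carry_out:
  rows:
    - [0,0.15,0,0,0,0,-1]
    - [0,0.4,0,0,0,0,-1]
    - [0,0.65,0,0,0,0,-1]
    - [0,0.9,0,0,0,0,-1]
    - [0,1,0,0,0,0,-1]
    - [0,1,0,0,0,0,-1]

```text
clock: 11.72
position: [510.2, 175.8, 299.0]
ee_rot: [1.0, 0.023, 0.0, -0.0]
contact_force: [0.4, 0.6, 0.0]
gripper_width: 7.3
grasp_force: 61.3
```

```bash
python3 - <<'E'
from h import *
rows([482.3,67,275],np.pi/2+0.0486)
E
```

```text
pos [510.2 175.8 299. ] F [0.4 0.6 0. ] t 11.72 w 7.3
shift [-0.1645  0.5372  0.1199] turn [-0.     -0.     -0.0008]
```

Call:
carry_out:
  rows:
    - [-0.08,0.25,0,0,0,0,-1]
    - [-0.164,0.48,0.06,0,0,0,-1]
    - [-0.164,0.537,0.12,0,0,0,-1]
    - [-0.164,0.537,0.19,0,0,0,-1]
    - [-0.164,0.537,0.19,0,0,0,-1]
    - [-0.164,0.537,0.19,0,0,0,-1]

```text
clock: 12.48
position: [483.3, 69.1, 260.9]
ee_rot: [1.0, 0.025, 0.0, 0.0]
contact_force: [0.1, -0.1, -0.3]
gripper_width: 7.1
grasp_force: 61.3
```

```bash
python3 - <<'E'
from h import *
rows([482.3,67,248],np.pi/2+0.0486)
w,d,K,T=shot("wrist"); np.savez("w6.npz",im=w,d=d,K=K,T=T); c=w[130:290,170:330]; save("pics/wr6.png",cv2.resize(c,None,fx=3.5,fy=3.5,interpolation=cv2.INTER_CUBIC))
P=cloud(d,K,T);P[d==0]=0;q=P.reshape(-1,3)
for z in(64,):
  k=q[(abs(q[:,0]-484)<25)&(abs(q[:,1]-67)<20)&(q[:,2]>58)&(q[:,2]<105)]
  for lo,hi in((62,76),(76,84),(84,95)):
    c=k[(k[:,2]>lo)&(k[:,2]<hi)]; print(lo,len(c),np.median(c,0).round(1) if len(c) else "",c.min(0).round(1) if len(c) else "",c.max(0).round(1) if len(c) else "")
m=(q[:,0]>482)&(q[:,0]<500)&(q[:,2]>38)&(q[:,2]<57)
for y in range(52,86,2):
    k=q[m&(abs(q[:,1]-y)<1)]
    if len(k)>3: print(y,len(k),np.percentile(k[:,2],95).round(1),k[:,0].min().round(1),k[:,0].max().round(1))
E
```

```text
pos [483.3  69.1 260.9] F [ 0.1 -0.1 -0.3] t 12.47 w 7.1
shift [-0.0055  0.0102  0.0645] turn [ 0.     -0.0002  0.0007]
62 90 [497.3  71.1  73.2] [495.7  67.3  67.9] [498.   75.5  75.9]
76 150 [494.2  71.5  79.2] [491.6  66.6  76.1] [497.1  75.8  83.9]
84 202 [493.3  70.9  92.3] [490.   55.9  84.1] [495.9  86.3  95. ]
52 66 55.1 482.1 495.2
54 60 55.3 482.1 494.7
56 58 55.1 482.0 494.6
58 64 55.2 482.2 494.6
60 66 55.2 482.5 494.2
62 45 51.3 482.3 494.1
64 44 51.2 482.1 490.1
66 18 51.1 483.0 490.2
68 4 45.0 489.4 489.9
70 6 46.5 489.2 490.1
72 5 46.0 489.3 490.3
74 15 50.9 491.3 493.8
76 41 54.6 482.7 493.8
78 59 55.1 482.2 493.6
80 57 55.0 482.1 493.5
82 55 54.8 482.5 493.4
84 59 55.5 482.1 493.2
```

View pics/wr6.png

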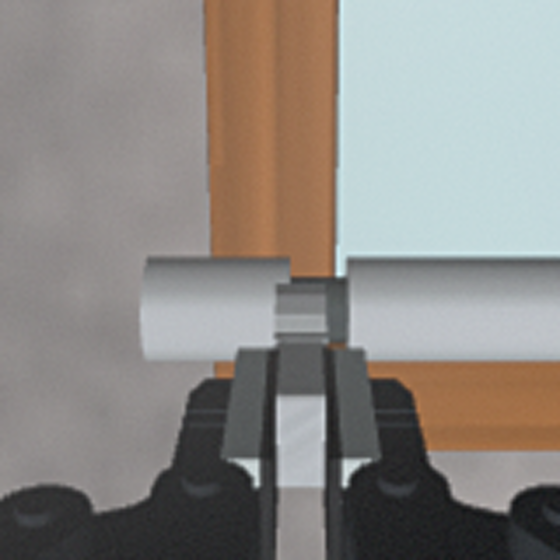

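Groove: crop cols 290–348. Clip: cols 275–326, on the camera's centre line. The clip must shift about 3.9 mm towards −y and about 1.5 mm towards −x. Then I feel downwards.

Call:
carry_out:
  rows:
    - [-0.0075,0.0195,0,0,0,0,-1]
    - [-0.0075,0.0195,0.03,0,0,0,-1]
    - [-0.0075,0.0195,0.045,0,0,0,-1]
    - [-0.0075,0.0195,0.045,0,0,0,-1]

```text
clock: 13.02
position: [481.2, 63.8, 251.5]
ee_rot: [1.0, 0.024, -0.0, 0.0]
contact_force: [0.0, 0.4, -0.7]
gripper_width: 7.2
grasp_force: 61.3
```

```bash
python3 - <<'E'
from h import *
rows([481.8,65.2,246],np.pi/2+0.0486)
w,d,K,T=shot("wrist"); c=w[130:290,170:330]; save("pics/wr7.png",cv2.resize(c,None,fx=3.5,fy=3.5,interpolation=cv2.INTER_CUBIC))
E
```

```text
pos [481.2  63.8 251.5] F [ 0.   0.4 -0.7] t 13.03 w 7.2
shift [ 0.0032 -0.0069  0.0277] turn [0.0001 0.0002 0.0001]
```

View pics/wr7.png

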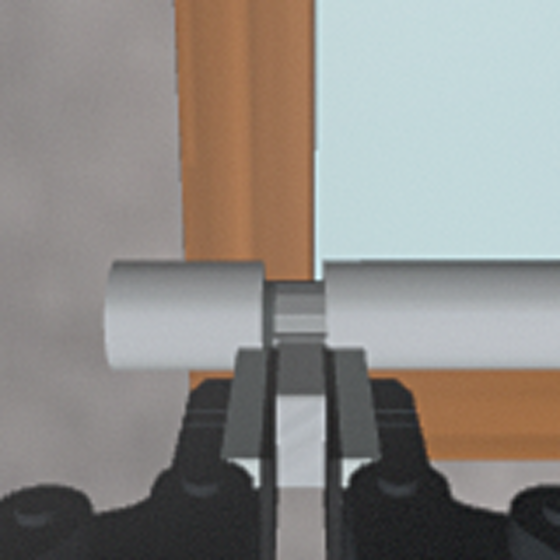

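The clip is now about 1.2 mm too far right (groove 263–325, clip 275–326). I'll correct that and touch down.

Call:
carry_out:
  rows:
    - [0.003,-0.0063,0,0,0,0,-1]
    - [0.003,-0.0063,0,0,0,0,-1]
    - [0.003,-0.0063,0.01,0,0,0,-1]
    - [0.003,-0.0063,0.02,0,0,0,-1]
    - [0.003,-0.0063,0.02,0,0,0,-1]

```text
clock: 13.7
position: [481.8, 65.2, 247.7]
ee_rot: [1.0, 0.025, -0.0, 0.0]
contact_force: [-0.7, 0.6, -0.5]
gripper_width: 7.1
grasp_force: 61.3
```

Call:
carry_out:
  rows:
    - [0,0,0.008,0,0,0,-1]
    - [0,0,0.016,0,0,0,-1]
    - [0,0,0.016,0,0,0,-1]

```text
clock: 14.08
position: [481.7, 65.2, 244.8]
ee_rot: [1.0, 0.025, -0.0, 0.0]
contact_force: [-1.6, 0.2, 1.7]
gripper_width: 7.2
grasp_force: 61.7
```

No contact at the thick-rail height, and first touch came at the core height, so the clip is in the groove. Now I press in small steps.

Call:
carry_out:
  rows:
    - [-0.002,0,0.005,0,0,0,-1]
    - [-0.002,0,0.01,0,0,0,-1]
    - [-0.002,0,0.01,0,0,0,-1]

```text
clock: 14.45
position: [481.6, 65.2, 243.4]
ee_rot: [1.0, 0.025, 0.0, 0.0]
contact_force: [-2.0, -0.1, 6.7]
gripper_width: 7.1
grasp_force: 62.3
```

Call:
carry_out:
  rows:
    - [0,0,0.005,0,0,0,-1]
    - [0,0,0.01,0,0,0,-1]
    - [0,0,0.01,0,0,0,-1]

```text
clock: 14.82
position: [481.5, 65.2, 241.4]
ee_rot: [1.0, 0.025, 0.0, 0.0]
contact_force: [-2.4, 0.4, 6.6]
gripper_width: 7.5
grasp_force: 62.3
```

Jaws are spreading as expected (target TCP z ≈ 233.8).

Call:
carry_out:
  rows:
    - [-0.002,0,0.005,0,0,0,-1]
    - [-0.002,0,0.01,0,0,0,-1]
    - [-0.002,0,0.01,0,0,0,-1]

```text
clock: 15.2
position: [481.2, 65.2, 239.4]
ee_rot: [1.0, 0.025, 0.001, -0.0]
contact_force: [-1.7, -1.0, 5.3]
gripper_width: 7.1
grasp_force: 62.3
```

Call:
carry_out:
  rows:
    - [0,0,0.005,0,0,0,-1]
    - [0,0,0.01,0,0,0,-1]
    - [0,0,0.01,0,0,0,-1]

```text
clock: 15.58
position: [481.1, 65.2, 236.6]
ee_rot: [1.0, 0.025, 0.0, -0.0]
contact_force: [-0.2, 0.4, 1.9]
gripper_width: 7.3
grasp_force: 61.7
```

Call:
carry_out:
  rows:
    - [0,0,0.005,0,0,0,-1]
    - [0,0,0.01,0,0,0,-1]
    - [0,0,0.01,0,0,0,-1]

```text
clock: 15.95
position: [481.0, 65.2, 234.3]
ee_rot: [1.0, 0.024, -0.0, 0.0]
contact_force: [0.7, -0.7, -1.3]
gripper_width: 7.3
grasp_force: 61.3
```

Call:
carry_out:
  rows:
    - [0,0,0.005,0,0,0,-1]
    - [0,0,0.005,0,0,0,-1]

```text
clock: 16.2
position: [481.1, 65.2, 233.8]
ee_rot: [1.0, 0.025, -0.0, 0.0]
contact_force: [-1.0, 0.2, 0.8]
gripper_width: 7.1
grasp_force: 61.5
```

Call:
carry_out:
  rows:
    - [0,0,0.005,0,0,0,-1]
    - [0,0,0.005,0,0,0,-1]

```text
clock: 16.45
position: [481.1, 65.2, 233.6]
ee_rot: [1.0, 0.025, 0.0, 0.0]
contact_force: [-2.7, -0.2, 7.1]
gripper_width: 7.4
grasp_force: 62.4
```

The back has met the core: 7 N at TCP z 233.6 against 233.8 expected. Now I release, lift and check.

Call:
carry_out:
  rows:
    - [0,0,0,0,0,0,-0.9]
    - [0,0,0,0,0,0,-0.5]
    - [0,0,0,0,0,0,-0.3]
    - [0,0,0,0,0,0,-0.3]
    - [0,0,-0.1,0,0,0,-0.3]
    - [0,0,-0.25,0,0,0,-0.3]
    - [-0.2,0,-0.35,0,0,0,-0.3]
    - [-0.2,0,-0.35,0,0,0,-0.3]
    - [-0.2,0,-0.35,0,0,0,-0.3]

```text
clock: 17.58
position: [441.3, 63.3, 302.7]
ee_rot: [1.0, 0.025, 0.0, -0.0]
contact_force: [-0.3, -0.0, 0.4]
gripper_width: 30.2
grasp_force: 0.0
```

```bash
python3 - <<'E'
from h import *
rows([481.8,65.2,246])
w,d,K,T=shot("wrist"); save("pics/wr8.png",cv2.resize(w[60:220,130:370],None,fx=3,fy=3))
P=cloud(d,K,T);P[d==0]=0;q=P.reshape(-1,3)
k=q[(abs(q[:,0]-483)<20)&(abs(q[:,1]-67)<15)&(q[:,2]>58)&(q[:,2]<110)]
c=k[k[:,2]>74]; print(len(c),np.median(c,0).round(1),cv2.minAreaRect(c[:,:2].astype(np.float32)))
b=k[(k[:,2]<74)]; print(len(b),b.min(0),b.max(0))
h=q[(abs(q[:,0]-488)<30)&(q[:,2]>57.5)&(q[:,2]<66)&(q[:,1]<55)]; print("outer hook y max",np.percentile(h[:,1],99),h[:,1].min())
E
```

```text
pos [441.3  63.3 302.7] F [-0.3 -0.   0.4] t 17.57 w 30.2
shift [0.2024 0.0005 0.2838] turn [0. 0. 0.]
258 [483.4  67.   76.6] ((483.3294372558594, 67.00575256347656), (15.483979225158691, 8.134765625), 2.9138410091400146)
29 [490.15668638  63.0576019   58.57697639] [491.18091513  71.58999664  73.94984981]
outer hook y max -70.39425262137536 -136.88462363961432
```

View pics/wr8.png

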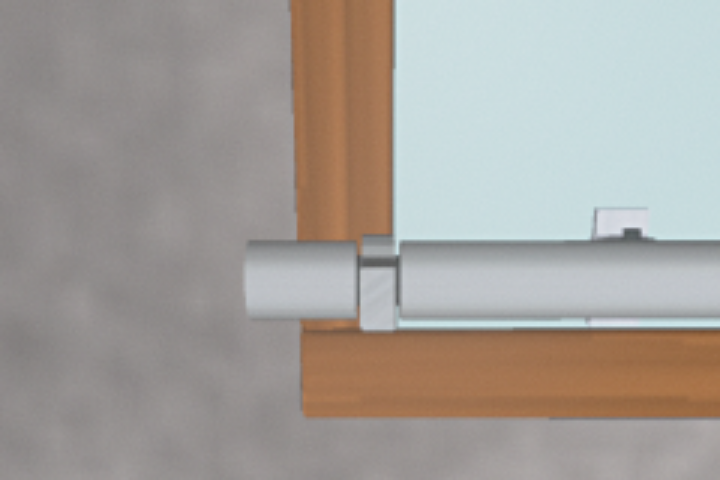

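The clip sits square in the groove at px (378,290). The tab top is at 76.6 mm, the clip centre is on the rail axis at (483.3, 67.0), and the panel is at its buffer.

```bash
python3 -c "
from bench import arm
print(arm.job_done())"
```

```text
the job is handed in; nothing more can be done
None
```

The panel is back against its buffer, and the clip is snapped square into the groove and released; I handed the job in at about 17.6 s, but no verdict came back.

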